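Sweep the lens rings through the port of the inspection deck

ROBOT

A 7-joint arm with a two-finger parallel gripper is mounted at the origin on a cart in front of the work surface, level with it; the furniture and walls round the work are solid. World frame = base frame: x ahead of the robot, y to its left, z up, the work surface at z = 0. Lengths are in m, angles in rad, forces in N, time in s.
With the tool pointing down it reaches from about 0.425 to 0.925 m from the base axis. Payload 6.8 kg.
Tool frame: the origin (TCP) lies between the finger pads; the fingertips stand 22 mm ahead of it and the grasp point (between the pads) lies 3 mm ahead of it; z points along the fingers, y is the line along which they close (so a half turn about z gives the same grasp; the last joint's range is limited). The gripper opens to 85 mm and grips with 20 to 120 N. Pads are 22 mm wide; open, the fingers measure 114 mm over their backs; the gripper's body (76 mm by 85 mm) begins 54 mm behind the grasp point. The pads swing forward as they close: fully open they stand 13 mm farther back than shut.
Start: joints at [1.037, 0.477, 0.022, 1.555, -0.011, 1.109, -0.083], TCP at [0.279, -0.615, 0.253] pointing down, gripper open.
Joint ranges: [-2.96, 2.96], [-0.34, 2.1], [-1.41, 1.46], [0.24, 2.44], [-1.37, 4.51], [0.17, 1.92], [-2.96, 2.96]. Speed limits (rad/s): [2.39, 2.39, 3.14, 3.14, 3.14, 3.14, 3.14].

INTERFACE

Orientations are given as a unit quaternion [w, x, y, z].
In Python, from station import bot gives the robot as it stands.
- The arm moves only by the tool servo_tool, never from a script. Its argument "motion" is a list that holds one entry, the list of rows, each a list of 5 numbers: the opening, from 0 (shut) to 1 (fully open), then the shift along the world's x, y, z each as a share of 0.04 m, from -1 to 1, then the turn about the world's z as a share of 0.12 rad, from -1 to 1. A call has 1 to 20 rows; each row shifts and turns the commanded pose from where the row before left it; what a row does not reach is not made up. A row lasts 1/10 s, in which the tool goes at most 50 mm and 8.59 degrees, less where a joint would pass 70% of its speed; a pose out of reach is approached as far as the arm can. A call with a number of a shift or a turn outside -1 to 1 is refused whole. A call with a gripper value outside its range is refused whole. The fingers move at their own pace and stop on an object; "newtons" is the grip in N (left out, the last holds). Time passes only in rows, so rows that do not move let the fingers close. It gives the time, the measured TCP pose, the force, the opening and the grip force at its end, in the units of the state.
- bot.get_obs(): the state, without advancing time (a new reading comes with each control period).
- bot.read_camera(name): name is "scene" or "top" or "wrist"; returns (picture, depth): 384x512x3 uint8, red, green, blue; 384x512 float32, m along the optical axis (not along the pixel's ray), 0 where there is no reading.
- bot.get_calibration(name): a dict with "fovy" (degrees; the focal length in pixels is half the picture's height over the tangent of half this angle, whatever the lens; pixels are square), "cx", "cy" (the principal point, pixels), "view" (4x4, takes a point from world to camera coordinates). Camera axes: x right, y down, z forward; pixel columns grow to the right and rows downward; lengths in m; the calibration is good to about 2 mm. A picture is of the moment at which its call begins: read the wrist's pose just before it. get_calibration takes no time and is no camera call; for the wrist camera it gives the pose at the moment of the call.
- bot.hand_in(): hands the job in; it is judged then, once.
The state is a dict: "t": time; "q": joint angles; "joint_vel": joint speeds; "joint_torque": joint torques, N m; "eef_pos": TCP position; "tool_rot": TCP orientation; "contact_force": force on the tool from outside, world axes, zero at the start; "torque": the same for the moment, N m; "gripper_width": opening from 0.0 (shut) to 1.0 (fully open); "grasp_force": force on a finger pad.
Only numpy, scipy, OpenCV 4.12 (cv2) and the standard library are available. Lean on these libraries where they do the work, as an engineer would, in place of code of your own. Each camera call takes 0.05 s, during which the arm holds its last target. There are 200 camera calls.

TASK

The three lens rings on the inspection deck are finished: with a fingertip push the sliding dust cover fully open by its upright tab, sweep all three rings along the deck through the port so that they drop into the catch bin below, then push the cover fully shut again to keep the dust out. Everything is done by pushing with the closed fingers: do not pick up or lift a ring, and do not disturb the spring clip on the deck or the bottle and the phone beside it.

Things in the scene. Friction and masses are not known exactly. Their poses are not given: they have to be found in the camera images.
- inspection_deck: Fixed dark steel plate on standoffs, 210 (x) x 370 (y) mm, top 70 mm above the worktop. Origin at worktop level under the plate; +x away from the robot, +y to its left, z up. All deck positions below are mm in this frame. The sweeping field reaches from y = -172 to the port, inside rims 12 mm high with inner faces at x = -100, x = +100 and y = -172. The plate ends at y = +195 without a rim.
- funnel_mouth (a point): Middle of the funnel's narrow end, at deck x 0, y +40, on the deck's top (z +70). Two straight walls 12 mm high lead from the side rims at y = -30 to this mouth, which is 80 mm wide (x -40 to +40). The port follows 5 mm beyond it. Deck axes.
- port_center (a point): Centre of the port, at deck x 0, y +75, z +70: a rectangular hole in the plate, x -35 to +35, y +45 to +105. A ring drops through once its centre is past the edge at y = +45. The cover's two rails, 6 mm high, run along both sides (x 38 to 54 either side) from the mouth to the end of the plate. Deck axes.
- bin_floor (a point): Centre of the catch bin's floor below the port, at deck x 0, y +80, z +8. The bin has grey sheet walls up to the plate; inside it measures 100 x 104 mm (x -50 to +50, y +28 to +132), 58 mm deep. Deck axes.
- dust_cover (a joint): Sliding dust cover of the port, a steel sheet with its top 3 mm above the deck. 0 = fully shut (the sheet covers deck y +40 to +118 mm), 0.070 m = fully open against its stop, the whole port free. It slides along the deck's +y to open, -y to shut, takes about 2 N and stays where it is left. It may start up to 15 mm open.
- cover_tab (a point): Centre of the cover's upright finger tab (moves with the cover), 14 mm above the deck, at deck x 0, y +116.5 mm plus the joint value. The tab is the sheet's far edge folded up square: 60 mm wide along x, 3 mm thick along y (5 mm at its rolled top), its top 29 mm above the deck. Push it to +y from the port side to open, to -y from the outer side to shut.
- ring_1: A machined light-metal lens ring lying flat on the field, outer diameter 33 mm, 10 mm high, about 20 g. Origin at the centre of its underside. The three rings are alike.
- ring_2: The second lens ring, the same (33 mm across, 10 mm high), lying flat on the field. Origin at the centre of its underside.
- ring_3: The third lens ring, the same (33 mm across, 10 mm high), lying flat on the field. Origin at the centre of its underside.
- clip: Plastic spring clip, 23 x 38 x 20 mm high, lying on the field near the rim farther from the robot. Origin at the centre of its underside. To be left alone.
- bottle: White dropper bottle, 32 mm across, 100 mm high, standing loose on the worktop beyond the deck's -y end. Origin at the centre of its underside. To be left alone.
- phone: Phone lying flat and loose on the worktop beyond the deck's -y end, 146 x 71 mm, 8 mm thick. Origin at the centre of its underside. To be left alone.
Mind the look-alikes: they are no part of the job. Leave any black or purple look-alike of the ring_3 alone.

How it is judged:
By the outcome, as a careful person would: the job done as asked, in the order asked, and still so for the second after the job is handed in, with the robot touching nothing.
It also fails if it takes over 67 s, if anything falls off the work surface, if the arm or the gripper's body presses on something with over 40 N, if the wrist force passes 120 N, or if a joint passes its speed limit or range.

## Working session

There is one attempt and no reset: what is moved stays moved. The work goes in short steps, Python scripts to look and compute and a tool call to move; the robot and the scene stay as the last step left them, time stands still between calls to the robot, and variables do not carry over. Pictures are saved under pics/ and viewed, at most 10 in all, crops included, and the job is handed in when it is done.

Besides the shell and the picture viewer there is one more tool, called after ">>>" as name([rows], argument=value, ...), one row to a line, values as JSON. servo_tool: Moves the arm, as the interface text tells. Shift numbers are shares of 0.04 m and turn numbers shares of 0.12 rad, none past 1 either way. Its arguments: {"type":"object","properties":{"motion":{"type":"array"},"newtons":{"type":"number"}},"required":["motion"]}

```bash
ls; mkdir -p pics
cat > h.py <<'E'
import numpy as np,cv2
from station import bot
def cam(n):
    c=bot.get_calibration(n); im,d=bot.read_camera(n); return c,im,d
def world(c,d):
    h,w=d.shape; f=h/2/np.tan(np.radians(c['fovy'])/2)
    u,v=np.meshgrid(np.arange(w),np.arange(h))
    P=np.stack([(u-c['cx'])/f*d,(v-c['cy'])/f*d,d,np.ones_like(d)],-1)
    return (P@np.linalg.inv(np.array(c['view'])).T)[...,:3]
def proj(c,p):
    f=192/np.tan(np.radians(c['fovy'])/2); q=np.array(c['view'])@np.r_[p,1]
    return q[0]/q[2]*f+c['cx'],q[1]/q[2]*f+c['cy']
E
python3 - <<'E'
from h import *
o=bot.get_obs();print(o)
for n in ['top','scene']:
    c,im,d=cam(n); np.savez(n+'0.npz',im=im,d=d,W=world(c,d)); print(c)
    cv2.imwrite(f'pics/{n}0.png',cv2.resize(im[...,::-1],(800,600)))
E
```

```text
pics
{'t': 0.0, 'q': array([ 1.03689148,  0.47780981,  0.02235113,  1.55644705, -0.01147404,
        1.10928012, -0.083104  ]), 'joint_vel': array([ 0.00088028,  0.0005081 ,  0.00030028,  0.00125632, -0.00075401,
       -0.00200783, -0.0012896 ]), 'joint_torque': array([ 4.64925233e-05, -5.96452260e+01,  1.60760086e+00, -2.81193119e+01,
        1.23612213e-02,  9.27587680e-03,  1.31045562e-05]), 'eef_pos': array([ 0.27856362, -0.6142421 ,  0.25232125]), 'tool_rot': array([-8.66598563e-04,  9.77419336e-01,  2.11306925e-01, -2.71033140e-04]), 'contact_force': array([-0.16465091,  0.13261688,  0.50207052]), 'torque': array([-0.00132553,  0.04251723,  0.00583877]), 'grasp_force': 0.0, 'gripper_width': 1.0011757435677406}
{'fovy': 51.998990500724005, 'cx': 250.5957054872463, 'cy': 188.1061897306347, 'view': array([[-0.0478376 , -0.99883827,  0.00580235, -0.08253219],
       [-0.97700879,  0.04558226, -0.20826923,  0.5213673 ],
       [ 0.20776279, -0.01563205, -0.97805432,  0.84533903],
       [ 0.        ,  0.        ,  0.        ,  1.        ]])}
{'fovy': 54.94589711607024, 'cx': 250.71232180351723, 'cy': 194.6456676092853, 'view': array([[ 0.6783327 , -0.73472522, -0.00660244, -0.38163563],
       [-0.30588427, -0.27421366, -0.91172456,  0.20756508],
       [ 0.66805656,  0.62047217, -0.41074898,  0.64567234],
       [ 0.        ,  0.        ,  0.        ,  1.        ]])}
```

View pics/top0.png

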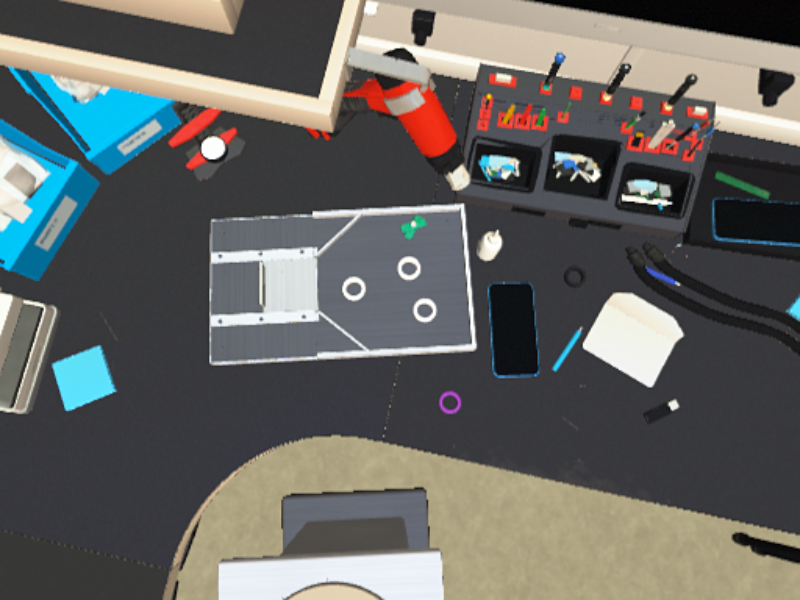

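View pics/scene0.png

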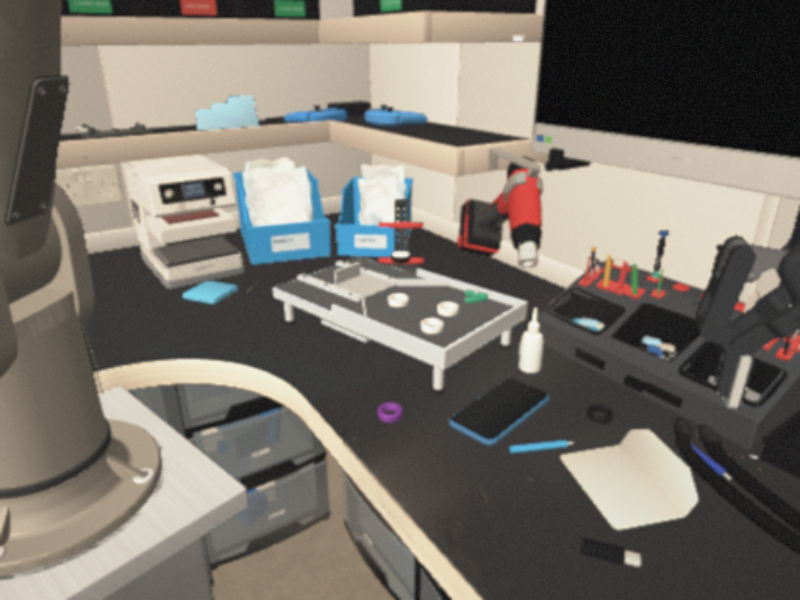

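The top view (800x600) shows three silver rings on the deck at (354,289), (409,268) and (425,310). The look-alikes, purple (450,402) and black (575,276), are off the deck on the worktop. The clip is at (413,227), the bottle at (489,244), the phone at (513,330) and the tab at (262,286). Next I fit the deck frame and check a close crop.

Run:
```python
from h import *
z=np.load('top0.npz');W=z['W'];im=z['im'];d=z['d']
m=((W[...,2]>.06)&(W[...,2]<.095)&(d>0)).astype(np.uint8)
m[:120]=0;m[250:]=0;m[:,:120]=0;m[:,306:]=0
n,l,s,_=cv2.connectedComponentsWithStats(m)
k=1+np.argmax(s[1:,4]);M=l==k;print(s[k])
P=W[M][:,:2].astype(np.float32)*1000
r=cv2.minAreaRect(P);print(r,cv2.boxPoints(r))
print('z',np.percentile(W[M][:,2],[5,20,50,80,95]))
hsv=cv2.cvtColor(im,cv2.COLOR_RGB2HSV)
for n,(u,v) in dict(r1=(354,289),r2=(409,268),r3=(425,310),clip=(413,227),bottle=(489,244),tab=(262,286)).items():
    u=int(u*.64);v=int(v*.64)
    w=W[v-14:v+15,u-14:u+15].reshape(-1,3);col=im[v-14:v+15,u-14:u+15].reshape(-1,3).astype(int)
    if n[0]=='r': k=col.min(1)>170
    elif n=='clip': k=(col[:,1]-col[:,0]>40)
    elif n=='bottle':k=w[:,2]>.03
    else:k=(w[:,2]>.09)
    q=w[k]; print(n,k.sum(),q.mean(0),(q.min(0)+q.max(0))/2,np.ptp(q,0))
# obstacles higher than .1 near
k=(W[...,2]>.12)&(d>0)&(W[...,0]<.85)&(W[...,0]>.3)&(abs(W[...,1]+.0)<.5)
q=W[k];print(k.sum(),q.min(0),q.max(0))
crop=im[115:245,125:320][...,::-1];cv2.imwrite('pics/crop0.png',cv2.resize(crop,(780,520),interpolation=2))
```

```text
[  134   131   171   103 15496]
((533.4401245117188, -31.896377563476562), (214.12725830078125, 375.0295715332031), 0.43826568126678467) [[ 424.9453   154.79398]
 [ 427.81396 -220.22461]
 [ 641.93494 -218.58673]
 [ 639.0663   156.43185]]
z [0.06808829 0.06942369 0.07100847 0.07381376 0.08141851]
r1 116 [ 0.52390232 -0.0523787   0.07791789] [ 0.52451063 -0.0522573   0.07453856] [0.0359434  0.03148036 0.01748263]
r2 110 [ 0.54639101 -0.13236131  0.09363227] [ 0.44916281 -0.12041682  0.50168366] [0.23872104 0.05485958 0.86833498]
r3 110 [ 0.48597325 -0.15123983  0.08592659] [ 0.4174891  -0.13018169  0.5018788 ] [0.17537361 0.07438931 0.86794469]
clip 128 [ 0.60998504 -0.14150589  0.08225535] [ 0.61168173 -0.14253322  0.0796883 ] [0.0379258  0.03805767 0.02184524]
bottle 220 [ 0.58068458 -0.24806248  0.07102615] [ 0.46723153 -0.18310897  0.4831306 ] [0.27485847 0.18024387 0.90544109]
tab 59 [0.51003746 0.05885343 0.18356483] [ 0.44443448 -0.00771958  0.51296643] [0.22926437 0.1705349  0.84576943]
23956 [ 0.4596609  -0.49998278  0.12006693] [0.84998588 0.44106811 0.49890647]
```

View pics/crop0.png

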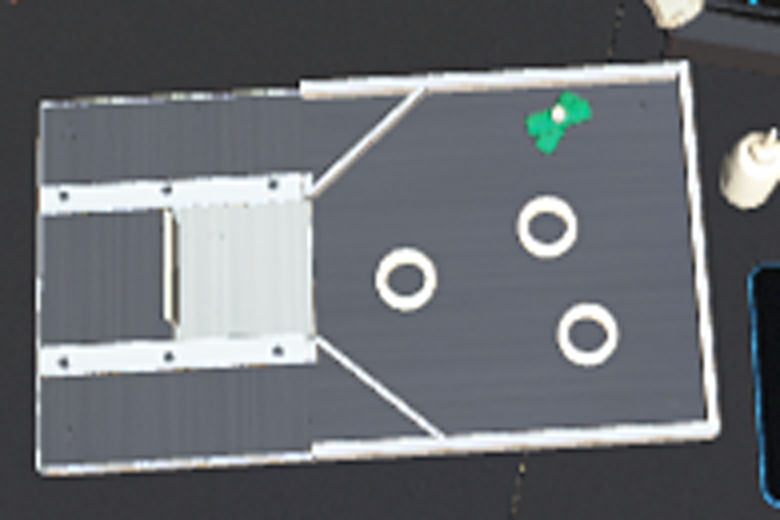

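The crop confirms three pale rings inside the field, with the clip apart from them near the far rim. The tab stands at the cover's left edge.

```bash
cat >> h.py <<'E'
A=np.radians(0.44)
O=np.array([.5336,-.0410])
def deck(p):
    p=np.asarray(p)[...,:2]-O; c,s=np.cos(A),np.sin(A)
    return np.stack([p[...,0]*c+p[...,1]*s,-p[...,0]*s+p[...,1]*c],-1)*1000
E
python3 - <<'E'
from h import *
z=np.load('top0.npz');W=z['W'];im=z['im'].astype(int);d=z['d']
D=deck(W);Z=W[...,2]*1000
br=im.min(2)>150
ins=(abs(D[...,0])<85)&(D[...,1]>-160)&(D[...,1]<30)&(Z>55)&(Z<100)&br
n,l,s,_=cv2.connectedComponentsWithStats(ins.astype(np.uint8))
for i in range(1,n):
    if s[i,4]>40:
        q=D[l==i].astype(np.float32);(c,r)=cv2.minEnclosingCircle(q);print('ring?',s[i,4],q.mean(0),c,r,np.median(Z[l==i]))
t=(abs(D[...,0])<50)&(D[...,1]>90)&(D[...,1]<195)&(Z>84)&(Z<110)
print('tab',t.sum(),np.percentile(D[t],[5,50,95],axis=0),np.median(Z[t]))
rail=(abs(D[...,0])<70)&(D[...,1]>60)&(D[...,1]<190)&(Z>65)&(Z<85)&br
for sg in (-1,1):
    q=D[rail&(sg*D[...,0]>32)];print('rail',np.percentile(q[:,0],[3,97]))
    for a,b in((60,100),(150,190)):
        k=(q[:,1]>a)&(q[:,1]<b);print('  ',a,np.median(q[k,0]))
g=(im[...,1]-im[...,0]>40)&(abs(D[...,0])<105)&(D[...,1]>-175)&(D[...,1]<0)
print('clip',D[g].min(0),D[g].max(0))
sh=br&(abs(D[...,0])<25)&(D[...,1]>20)&(D[...,1]<120)&(Z>60)
print('sheet',np.percentile(D[sh],[1,99],axis=0))
end=(abs(D[...,0])<90)&(Z>55)&(Z<80)&(D[...,1]>150)&(D[...,1]<210);print('end',np.percentile(D[end][:,1],99.5))
ob=(Z>110)&(d>.3)&(D[...,0]>-250)&(D[...,0]<230)&(D[...,1]>-330)&(D[...,1]<350)
n,l,s,_=cv2.connectedComponentsWithStats(ob.astype(np.uint8))
for i in range(1,n):
    if s[i,4]>10:print('ob',s[i,4],D[l==i].min(0),D[l==i].max(0),Z[l==i].min(),Z[l==i].max())
E
```

```text
ring? 59 [67.46489  10.680784] (66.70172119140625, 9.242213249206543) 27.079261779785156 80.36864476812234
ring? 119 [ 16.015373 -91.97136 ] (16.91546630859375, -91.29911804199219) 18.525012969970703 79.12591748144648
ring? 126 [-10.221952 -11.236244] (-8.726593971252441, -10.039318084716797) 18.459293365478516 78.57304318537422
ring? 124 [ -47.167492 -110.432434] (-46.09524154663086, -110.95384216308594) 17.975378036499023 78.9563473285584
ring? 46 [-67.421974   9.84595 ] (-67.07276916503906, 10.00967025756836) 25.511428833007812 81.4646190442873
tab 80 [[-27.8108917  115.58094454]
 [ -1.43553077 116.31797428]
 [ 25.80841135 118.43588283]] 97.92521140536148
rail [-53.61101176 -33.87729618]
   60 -43.47375929901406
   150 -45.55264075652059
rail [33.36389532 56.42029749]
   60 42.82113926258916
   150 46.23729772489543
clip [  58.3833153  -121.24303865] [ 96.23707328 -83.07095471]
sheet [[-24.48457828  42.22838   ]
 [ 24.77879383 118.23221453]]
end 196.01199347104708
ob 1348 [136.8625546   58.02217632] [179.72945749 218.7942276 ] 453.53259935622793 498.90646762529514
ob 8519 [ 103.10150316 -178.90720561] [229.99062767 309.62959672] 110.04087656907701 295.89448156084984
ob 27 [ 225.11841524 -278.80117086] [ 229.49746907 -271.1602597 ] 110.7359298637296 140.46447768899284
ob 26 [ 223.67153841 -252.65650474] [ 229.17218798 -244.85516841] 110.079407272614 144.25698430307432
ob 25 [ 216.83724255 -299.6449831 ] [ 222.56056776 -290.16133426] 110.06292447151755 143.0179231966272
```

>>> servo_tool([
  [[0,0.374,0.98,-0.09,0.565],[0,0.374,0.98,-0.09,0.565],[0,0.374,0.98,-0.09,0.565],[0,0.374,0.98,-0.09,0.565],[0,0.374,0.98,-0.09,0.565],[0,0.374,0.98,-0.09,0.565],[0,0.374,0.98,-0.09,0.565],[0,0.374,0.98,-0.09,0.565],[0,0.374,0.98,-0.09,0.565],[0,0.374,0.98,-0.09,0.565],[0,0.374,0.98,-0.09,0.565],[0,0.374,0.98,-0.09,0.565],[0,0.374,0.98,-0.09,0.565],[0,0.374,0.98,-0.09,0.565],[0,0.374,0.98,-0.09,0.565],[0,0.374,0.98,-0.09,0.565],[0,0.374,0.98,-0.09,0.565],[0,0,0,0,0],[0,0,0,0,0],[0,0,0,0,0]],
], newtons=30)

```text
t: 2.1
eef_pos: [0.5326, 0.0502, 0.1917]
tool_rot: [-0.0, 0.705, 0.709, -0.001]
contact_force: [-0.1, -0.2, -0.7]
gripper_width: -0.001
grasp_force: 0.0
```

Run:
```python
from h import *
c,im,d=cam('wrist');W=world(c,d);np.savez('wr0.npz',im=im,d=d,W=W)
D=deck(W);Z=W[...,2]*1000
o=bot.get_obs();print(deck(o['eef_pos']),np.linalg.inv(c['view'])[:3,3]*1000)
for y in(40,116.5,):
    print(proj(c,[O[0]-.0077*y/1000,O[1]+y/1000,.073]))
t=(abs(D[...,0])<40)&(D[...,1]>95)&(D[...,1]<195)&(Z>84)&(Z<110)&(d>0)
print('tab',t.sum(),np.percentile(D[t],[3,50,97],axis=0) if t.sum() else '')
f=(d>0)&(Z>120)&(Z<230);print('fing',f.sum(),np.percentile(D[f],[2,98],axis=0) if f.sum() else '')
cv2.imwrite('pics/wr0.png',im[...,::-1])
```

```text
[-0.19362054 90.86733299] [531.49156203 128.49759994 311.82745074]
(np.float64(256.96575533497736), np.float64(250.15427036779357))
(np.float64(256.8567473576151), np.float64(157.79834971346696))
tab 814 [[-29.71055413 115.54623858]
 [ -1.99651514 118.41568416]
 [ 26.22941481 119.60755819]]
fing 13150 [[-36.60158015  82.00608764]
 [ 34.5608544  103.61147533]]
```

View pics/wr0.png

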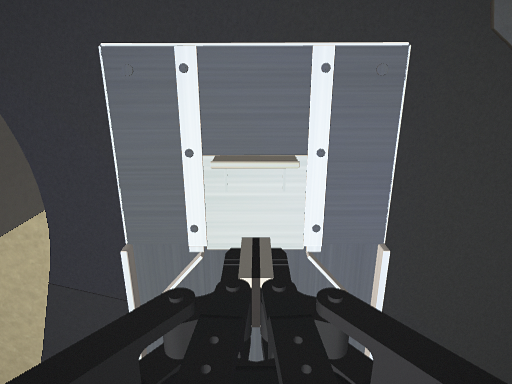

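The wrist view shows the tab at about (256,161) and the closed fingertips at (256,258), centred on it. I lower and push.

>>> servo_tool([
  [[0,0,0,-0.74,0],[0,0,0,-0.74,0],[0,0,0,-0.74,0],[0,0,0,0,0],[0,0,0.2,0,0],[0,0,0.2,0,0],[0,0,0.25,0,0],[0,0,0.25,0,0],[0,0,0.25,0,0],[0,0,0.25,0,0],[0,0,0.25,0,0],[0,0,0.25,0,0]],
])

```text
t: 3.35
eef_pos: [0.5333, 0.1286, 0.1034]
tool_rot: [0.0, 0.704, 0.71, 0.0]
contact_force: [1.0, -2.5, 1.5]
gripper_width: 0.003
grasp_force: 1.2
```

>>> servo_tool([
  [[0,0,0.06,0,0],[0,0,0.06,0,0],[0,0,0.06,0,0],[0,0,0,0,0]],
])

```text
t: 3.75
eef_pos: [0.5332, 0.1324, 0.1032]
tool_rot: [0.001, 0.705, 0.709, -0.001]
contact_force: [0.4, -7.9, 4.2]
gripper_width: -0.003
grasp_force: 3.4
```

>>> servo_tool([
  [[0,0,0.06,0,0],[0,0,0.06,0,0],[0,0,0,0,0]],
])

```text
t: 4.05
eef_pos: [0.5332, 0.1328, 0.1031]
tool_rot: [0.002, 0.706, 0.708, -0.004]
contact_force: [-0.5, -16.3, 9.5]
gripper_width: -0.002
grasp_force: 8.4
```

>>> servo_tool([
  [[0,0,-0.5,0,0],[0,0,0,0.8,0],[0,0,0,0.8,0],[0,-0.038,-0.875,0,0],[0,-0.038,-0.875,0,0],[0,-0.038,-0.875,0,0],[0,-0.038,-0.875,0,0],[0,-0.038,-0.875,0,0],[0,-0.038,-0.875,0,0],[0,0,0,0,0],[0,0,0,0,0]],
])

```text
t: 5.15
eef_pos: [0.5236, -0.0908, 0.167]
tool_rot: [-0.0, 0.705, 0.709, 0.0]
contact_force: [-0.7, -0.1, 0.4]
gripper_width: -0.0
grasp_force: 0.0
```

Run:
```python
from h import *
o=bot.get_obs();print(deck(o['eef_pos']),o['eef_pos'],o['contact_force'])
for n in('wrist','top'):
    c,im,d=cam(n);W=world(c,d)
    D=deck(W);Z=W[...,2]*1000
    t=(abs(D[...,0])<40)&(D[...,1]>100)&(D[...,1]<200)&(Z>84)&(Z<110)&(d>0)
    print(n,'tab',t.sum(),np.percentile(D[t],[3,50,97],axis=0) if t.sum() else '')
    br=(im.min(2)>150)&(abs(D[...,0])<58)&(D[...,1]<25)&(D[...,1]>-160)&(Z>60)&(Z<92)
    nn,l,s,_=cv2.connectedComponentsWithStats(br.astype(np.uint8))
    for i in range(1,nn):
        if s[i,4]>60: print(s[i,4],(D[l==i].min(0)+D[l==i].max(0))/2,np.ptp(D[l==i],0))
    cv2.imwrite(f'pics/{n}1.png',im[...,::-1])
```

```text
[-10.34487795 -49.72512471] [ 0.52363728 -0.0908031   0.1669792 ] [-0.6852132  -0.10165264  0.4222026 ]
wrist tab 0 
98 [54.37529999 20.97506619] [7.0255627  7.85269179]
1182 [-12.94232904 -11.44458285] [33.05080811 32.34010716]
691 [ 15.38021633 -94.42461909] [30.90468902 39.29445464]
268 [ -47.05439785 -101.74287578] [21.7850552  15.66751989]
71 [ -49.62129882 -120.15441752] [16.07135851  5.16906619]
top tab 104 [[-29.34035267 183.25487383]
 [ -1.44640846 185.10155317]
 [ 26.1652792  187.94538769]]
```

View pics/wrist1.png

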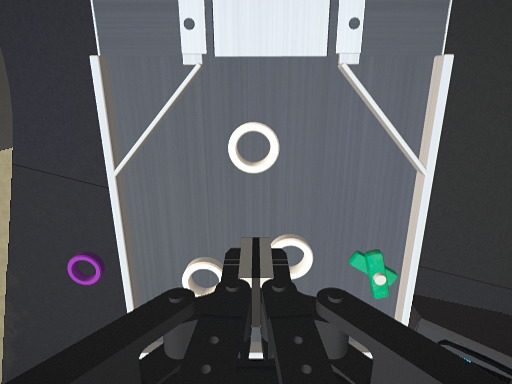

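The wrist view shows ring 1 ahead of the fingers at (254,148). The cover tab measures about 69 mm further along, so the cover is open. I descend and push ring 1.

>>> servo_tool([
  [[0,0,0,-0.8,0],[0,0,0,-0.8,0],[0,0,0,-0.17,0],[0,0,0,0,0],[0,0,0.19,0,0],[0,0,0.19,0,0],[0,0.01,0.19,0,0],[0,0.01,0.19,0,0],[0,0.01,0.19,0,0],[0,0.01,0.19,0,0],[0,0.01,0.19,0,0],[0,0.01,0.19,0,0],[0,0.01,0.19,0,0],[0,0.01,0.19,0,0],[0,0.01,0.19,0,0],[0,0,0.19,0,0],[0,0,0,0,0]],
])

```text
t: 6.95
eef_pos: [0.5276, 0.0024, 0.0966]
tool_rot: [-0.0, 0.704, 0.71, 0.0]
contact_force: [-0.2, -0.9, 0.2]
gripper_width: -0.002
grasp_force: 0.0
```

Run:
```python
from h import *
o=bot.get_obs();print(deck(o['eef_pos']),o['eef_pos'],o['contact_force'])
c,im,d=cam('wrist')
t=cam('top')[1]
cv2.imwrite('pics/w2.png',np.hstack([im[100:360,130:400],cv2.resize(t[115:245,125:320],(390,260))])[...,::-1])
```

```text
[-5.63508785 43.47438571] [0.52763122 0.00242983 0.09656849] [-0.20515404 -0.90234521  0.17032173]
```

View pics/w2.png

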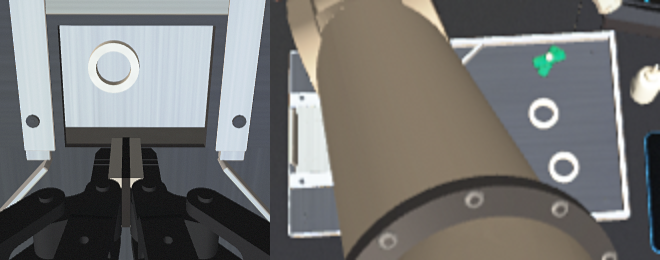

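The left half shows ring 1 in the bin at (113,66). The right half shows rings 2 and 3 undisturbed. Ring 2 is next.

>>> servo_tool([
  [[0,0,0,0.75,0],[0,0,0,0.75,0],[0,0.115,-0.868,0,0],[0,0.115,-0.868,0,0],[0,0.115,-0.868,0,0],[0,0.115,-0.868,0,0],[0,0.115,-0.868,0,0],[0,0,0,0,0],[0,0,0,0,0]],
])

```text
t: 7.95
eef_pos: [0.5502, -0.1741, 0.1562]
tool_rot: [-0.0, 0.705, 0.709, -0.0]
contact_force: [-0.2, 0.9, 0.1]
gripper_width: -0.002
grasp_force: 0.0
```

>>> servo_tool([
  [[0,0,0,-0.75,0],[0,0,0,-0.75,0],[0,0,0,0,0]],
])

```text
t: 8.25
eef_pos: [0.5493, -0.1709, 0.0941]
tool_rot: [-0.002, 0.704, 0.711, -0.001]
contact_force: [-0.5, 0.5, 0.0]
gripper_width: 0.001
grasp_force: 0.0
```

>>> servo_tool([
  [[0,0,0.15,0.03,0],[0,0,0.22,0,0],[0,-0.016,0.22,0,0],[0,-0.016,0.22,0,0],[0,-0.016,0.22,0,0],[0,-0.016,0.22,0,0],[0,-0.016,0.22,0,0],[0,-0.016,0.22,0,0],[0,-0.016,0.22,0,0],[0,-0.016,0.22,0,0],[0,-0.016,0.22,0,0],[0,-0.016,0.22,0,0],[0,-0.016,0.22,0,0],[0,-0.016,0.22,0,0],[0,-0.016,0.22,0,0],[0,-0.016,0.22,0,0],[0,-0.016,0.22,0,0],[0,-0.016,0.22,0,0],[0,-0.016,0.22,0,0],[0,0,0.22,0,0]],
])

```text
t: 10.25
eef_pos: [0.5397, 0.0011, 0.0981]
tool_rot: [0.0, 0.705, 0.71, 0.0]
contact_force: [-0.2, 0.1, 0.1]
gripper_width: -0.001
grasp_force: 0.0
```

Run:
```python
from h import *
o=bot.get_obs();print(deck(o['eef_pos']),o['eef_pos'],o['contact_force'])
c,im,d=cam('wrist')
t=cam('top')[1]
cv2.imwrite('pics/w3.png',np.hstack([im[100:360,130:400],cv2.resize(t[115:245,125:320],(390,260))])[...,::-1])
```

```text
[ 6.46124393 42.08182111] [0.53973789 0.0011302  0.09807744] [-0.24620365  0.12569199  0.05897731]
```

View pics/w3.png

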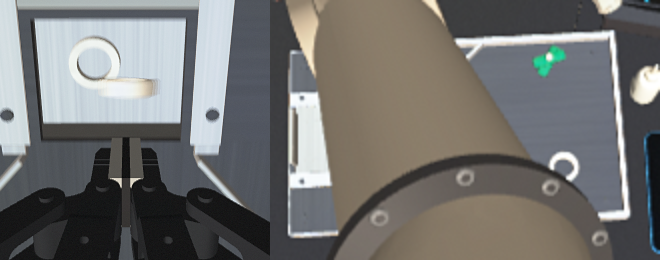

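Two rings are in the bin, seen in the left half at (95,60) and (128,88). Ring 3 is untouched. It needs a line angled 17° towards the mouth.

>>> servo_tool([
  [[0,0,0,0.75,0],[0,0,0,0.75,0],[0,-0.315,-0.948,0,-0.488],[0,-0.315,-0.948,0,-0.488],[0,-0.315,-0.948,0,-0.488],[0,-0.315,-0.948,0,-0.488],[0,-0.315,-0.948,0,-0.488],[0,0,0,0,0],[0,0,0,0,0]],
])

```text
t: 11.25
eef_pos: [0.476, -0.1897, 0.1573]
tool_rot: [-0.0, 0.801, 0.599, -0.0]
contact_force: [0.4, 0.2, -0.1]
gripper_width: -0.001
grasp_force: 0.0
```

>>> servo_tool([
  [[0,0,0,-0.75,0],[0,0,0,-0.75,0],[0,0,0,0,0],[0,0,0,0,0]],
])

```text
t: 11.65
eef_pos: [0.477, -0.1876, 0.0978]
tool_rot: [-0.001, 0.8, 0.6, -0.0]
contact_force: [0.2, 0.6, 0.6]
gripper_width: 0.002
grasp_force: 0.0
```

>>> servo_tool([
  [[0,0.06,0.2,0,0],[0,0.065,0.22,0,0],[0,0.07,0.24,0,0],[0,0.07,0.24,0,0],[0,0.07,0.24,0,0],[0,0.07,0.24,0,0],[0,0.07,0.24,0,0],[0,0.07,0.24,0,0],[0,0.07,0.24,0,0],[0,0.07,0.24,0,0],[0,0.07,0.24,0,0],[0,0.07,0.24,0,0],[0,0.07,0.24,0,0],[0,0.07,0.24,0,0],[0,0.07,0.24,0,0],[0,0.07,0.24,0,0],[0,0.07,0.24,0,0],[0,0.07,0.24,0,0],[0,0.07,0.24,0,0],[0,0.07,0.24,0,0]],
])

```text
t: 13.65
eef_pos: [0.5325, 0.0012, 0.0983]
tool_rot: [0.0, 0.801, 0.599, 0.0]
contact_force: [0.2, -0.3, 0.3]
gripper_width: -0.0
grasp_force: 0.0
```

Run:
```python
from h import *
o=bot.get_obs();print(deck(o['eef_pos']),o['eef_pos'],o['contact_force'])
c,im,d=cam('wrist')
t=cam('top')[1]
cv2.imwrite('pics/w4.png',np.hstack([im[100:360,130:400],cv2.resize(t[115:245,125:320],(390,260))])[...,::-1])
```

```text
[-0.78611054 42.21058211] [0.53248976 0.0012033  0.09829748] [ 0.17774145 -0.28822314  0.31430624]
```

View pics/w4.png

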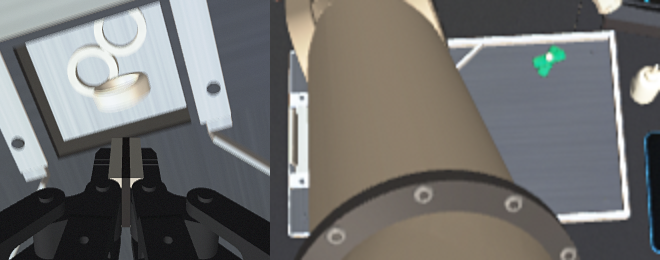

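All three rings are in the bin, at (93,70), (119,28) and (122,92) in the left half, and the field holds only the clip. Now I shut the cover.

>>> servo_tool([
  [[0,0,0,0.88,0],[0,0,0,0.88,0],[0,0,0.85,0,0.488],[0,0,0.85,0,0.488],[0,0,0.85,0,0.488],[0,0,0.85,0,0.488],[0,0,0.85,0,0.488],[0,0,0,0,0],[0,0,0,0,0]],
])

```text
t: 14.65
eef_pos: [0.5315, 0.1712, 0.1677]
tool_rot: [-0.0, 0.704, 0.71, -0.0]
contact_force: [0.0, -0.2, 0.5]
gripper_width: -0.0
grasp_force: 0.0
```

>>> servo_tool([
  [[0,0,0,-0.8,0],[0,0,0,-0.8,0],[0,0,0,0,0],[0,0,0,0,0]],
])

```text
t: 15.05
eef_pos: [0.532, 0.1692, 0.1041]
tool_rot: [-0.0, 0.705, 0.709, -0.001]
contact_force: [0.1, 0.9, 0.7]
gripper_width: 0.002
grasp_force: 0.0
```

>>> servo_tool([
  [[0,0,-0.2,0,0],[0,0,-0.2,0,0],[0,0,-0.2,0,0],[0,0,-0.2,0,0],[0,0,-0.2,0,0],[0,0,-0.2,0,0],[0,0,-0.2,0,0],[0,0,-0.2,0,0],[0,0,-0.2,0,0],[0,0,-0.1,0,0],[0,0,-0.06,0,0],[0,0,0,0,0]],
])

```text
t: 16.25
eef_pos: [0.5317, 0.0913, 0.1038]
tool_rot: [-0.0, 0.705, 0.71, -0.001]
contact_force: [-0.2, -0.6, -0.5]
gripper_width: 0.001
grasp_force: 0.0
```

>>> servo_tool([
  [[0,0,-0.06,0,0],[0,0,-0.06,0,0],[0,0,-0.06,0,0],[0,0,0,0,0]],
])

```text
t: 16.65
eef_pos: [0.5316, 0.0886, 0.104]
tool_rot: [-0.002, 0.703, 0.711, 0.002]
contact_force: [-0.3, 10.8, -2.9]
gripper_width: -0.001
grasp_force: 5.2
```

>>> servo_tool([
  [[0,0,-0.06,0,0],[0,0,-0.04,0,0],[0,0,0,0,0]],
])

```text
t: 16.95
eef_pos: [0.5315, 0.0883, 0.1042]
tool_rot: [-0.003, 0.702, 0.712, 0.004]
contact_force: [-0.8, 18.9, -5.5]
gripper_width: -0.003
grasp_force: 9.3
```

The force rises against the stop, so the cover is shut. I back off, rise and move clear to check.

>>> servo_tool([
  [[0,0,0.5,0,0],[0,0,0.3,0.3,0],[0,0,0,0.9,0],[0,0,0,0.9,0],[0,0,0,0.9,0],[0,0,0.9,0,0],[0,0,0.9,0,0],[0,0,0.9,0,0],[0,0,0.9,0,0],[0,0,0,0,0],[0,0,0,0,0]],
])

```text
t: 18.05
eef_pos: [0.5318, 0.2572, 0.2245]
tool_rot: [0.0, 0.704, 0.71, -0.0]
contact_force: [-0.4, 0.0, 0.1]
gripper_width: 0.001
grasp_force: 0.0
```

Run:
```python
from h import *
o=bot.get_obs();print(o['t'],o['eef_pos'],o['contact_force'])
c,im,d=cam('top');W=world(c,d);D=deck(W);Z=W[...,2]*1000
t=(abs(D[...,0])<50)&(D[...,1]>90)&(D[...,1]<195)&(Z>84)&(Z<110)
print('tab',t.sum(),np.percentile(D[t],[5,50,95],axis=0))
cv2.imwrite('pics/top5.png',cv2.resize(im[100:300,100:400][...,::-1],(780,520)))
```

```text
18.05 [0.53177636 0.25723089 0.22452763] [-0.43042914  0.01989416  0.10279746]
tab 86 [[-27.31012526 113.75806736]
 [ -1.68536536 115.67031268]
 [ 26.49756595 118.51060564]]
```

View pics/top5.png

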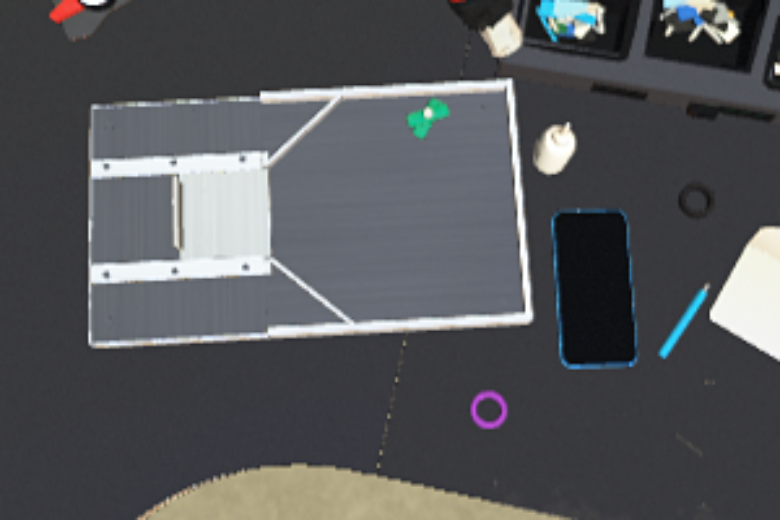

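The cover is shut, with the sheet at (180–270, 215) and the tab at 115.7 mm. The field is empty of rings, and the clip, bottle, phone and look-alikes are undisturbed.

```bash
python3 -c "
from station import bot
print(bot.hand_in())"
```

```text
the job is handed in; nothing more can be done
None
```

The job is handed in after about 18 s of robot time: all three rings are in the catch bin, the dust cover is pushed shut against its stop, and the clip, bottle, phone and look-alike rings look undisturbed.

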